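# Fill the glue row of the desk carousel, turn it to the front and hold it

## Robot

A 6-joint arm with a two-finger parallel gripper is mounted at the origin on a cart in front of the work surface, level with it; the furniture and walls round the work are solid. World frame = base frame: x ahead of the robot, y to its left, z up, the work surface at z = 0. Lengths are in m, angles in degrees, forces in N, time in s.
With the tool pointing down it reaches from about 0.3 to 0.825 m from the base axis. Payload 5.4 kg.
Tool frame: the origin (TCP) lies between the finger pads, 19 mm behind the fingertips; this is the grasp point; z points along the fingers, y is the line along which they close (so a half turn about z gives the same grasp; the last joint's range is limited). The gripper opens to 92 mm and grips with 3 to 60 N. Pads are 20 mm wide; open, the fingers measure 128 mm over their backs; the gripper's body (75 mm by 189 mm) begins 69 mm behind the grasp point.
Start: joints at [-86.121, 9.076, 91.501, -0, 79.423, -12.038], TCP at [0.158, -0.553, 0.233] pointing down, gripper open.
Joint ranges: [-166.64, 166.64], [-54.1, 131.32], [10.49, 154.53], [-73.88, 253.88], [9.74, 151.15], [-171.62, 171.62]. Speed limits (degrees/s): [147.25, 147.25, 180, 180, 180, 180].

## Interface

Orientations are given as [roll, pitch, yaw] about the fixed x, y, z axes, in that order (R = Rz(yaw) Ry(pitch) Rx(roll)).
In Python, from workcell import manip gives the robot as it stands.
- The arm moves only by the tool step_hand, called as a command line: name --argument value ..., lists and objects as JSON in quotes. Schema: {"type":"object","properties":{"motion":{"type":"array","items":{"type":"array","items":{"type":"number"},"minItems":7,"maxItems":7},"minItems":1,"maxItems":10},"only":{"type":"string"},"quiet":{"type":"boolean"},"lines":{"type":"string"}},"required":["motion"],"additionalProperties":false}. motion is a list of rows, 1 to 10 of them, each of 7 numbers: dx, dy, dz in m, then a rotation vector rx, ry, rz in degrees, then the finger opening in m; each row shifts and turns the commanded pose from where the row before left it, along the tool's axes as they then stand; what a row does not reach is not made up. A row lasts 1/8 s, in which the tool goes at most 0.0625 m and 10.7 degrees, less where a joint would pass 70% of its speed; a pose out of reach is approached as far as the arm can. The fingers move at their own pace and stop on an object; the grip force is fixed at half the most. Time passes only in rows, so rows that do not move let the fingers close. The tool returns the time, the measured TCP pose, the force, the opening and the grip force at its end. only (a regular expression) keeps the lines of the reply that match it, lines (a string "A,B") keeps lines A to B, and quiet returns only ok. Input that does not fit is refused with a message, and nothing moves.
- manip.read_state(): the state, without advancing time (a new reading comes with each control period).
- manip.get_image(name): name is "side" or "top"; returns the picture (480x640x3 uint8, red, green, blue); there is no depth.
- manip.camera_params(name): a dict with "camera_matrix" (3x3 intrinsics, pixels), "origin" and "rotation" of the camera in the world. Camera axes: x right, y down, z forward; pixel columns grow to the right and rows downward; lengths in m; the calibration is good to about 2 mm. A picture is of the moment at which its call begins. camera_params takes no time and is no camera call.
- manip.sign_off(): hands the job in; it is judged then, once.
The state is a dict: "clock": time; "joints": joint angles; "joint_velocities": joint speeds; "joint_torque": joint torques, N m; "position": TCP position; "orientation": TCP orientation; "force": force on the tool from outside, world axes, zero at the start; "wrist_torque": the same for the moment, N m; "opening": finger opening in m; "grip_force": force on a finger pad.
Only numpy, scipy, OpenCV 4.12 (cv2) and the standard library are available. Lean on these libraries where they do the work, as an engineer would, in place of code of your own. Each camera call takes 0.05 s, during which the arm holds its last target. There are 200 camera calls.

## Task

First stand the two loose glue sticks in the two empty end wells of the carousel's red tray, so that the three sticks make a neat upright row. Then gently turn the carousel until the red tray squarely faces the yellow pointer on its foot, and finish while still gripping its blue upright post between the fingers and holding it still, so that it cannot turn while I take something out. Leave the mug, the stapler and the roll of tape where they are.

Things in the scene. Friction and masses are not known exactly. Their poses are not given: they have to be found in the camera images.
- carousel: Fixed black round foot of the desk carousel, 196 mm across, under a wooden turning plate 236 mm across whose top is 30 mm above the worktop. Origin on the worktop on the axis of turning; z up; its own -x axis points to the front, along the flat yellow pointer (30 mm wide, 10 mm high) that sticks out from under the plate to 155 mm from the axis.
- red_tray (a point): Middle of the red tray's floor, 35 mm above the worktop, 70 mm from the axis; x points inward to the axis. The tray: three wells in a row, 45 mm deep, 125 mm long, walls 5 mm, rims 68 mm above the worktop, all red. The middle well holds a fixed glue stick like the loose ones.
- grey_tray (a point): The same point of the all-grey tray of the same size across the plate, with three fixed AA batteries 50 mm tall. Only the two trays, the post and a flat hub cap 6 mm high stand on the plate.
- turntable (a joint): Angle of the turning plate on the foot (rad), growing counterclockwise seen from above; 0 when the middle of the red tray is exactly over the pointer (on the foot's -x side). Turns with light friction (0.06 N m) and stays where it is left; stops at -3.1 and 3.1. Starts between 0.6 and 1.3.
- well_a (a point): Middle of the floor of one empty end well of the red tray, 35 mm above the worktop; the well is 35 x 35 mm and 33 mm deep. The point turns with the plate: its -x axis points outward from the axis, its y axis along the row. The space radially inward and outward of the well is clear.
- well_b (a point): The same for the other empty end well, 80 mm from well_a; the middle well with the fixed glue stick lies half-way between them.
- post: Blue upright round post on the plate, 16 mm thick, by which the carousel is turned. Origin at its foot on the plate, 30 mm above the worktop, 90 mm from the axis, a quarter turn clockwise (seen from above) from the middle of the red tray; its top is 80 mm above its origin. It does not turn by itself. Nothing else stands within 50 mm of its middle.
- glue_1: Loose glue stick standing upright, white with an orange band, 28 mm thick and 92 mm tall, about 30 g. Origin at the middle of its underside, z up along the stick.
- glue_2: The second loose glue stick, just like the first.
- mug: Green and white mug, 78 mm across with its handle 116 mm, 101 mm tall; bystander. Origin at the middle of its underside.
- stapler: Red and black desk stapler lying behind the work, 150 x 34 x 41 mm; bystander. Origin at the middle of its underside. Mind the wall cabinets above it: they hang 0.45 m above the worktop, left of y = -0.29, and their fronts and handles reach forward to x = 0.51, so wrists must keep back there.
- tape_roll: Roll of masking tape lying flat, 107 x 98 x 24 mm; bystander. Origin at the middle of its underside.
Things that resemble listed ones, but are neither listed nor needed, are in the scene too. Leave any black or turquoise look-alike of the glue_2 alone.

How it is judged:
By the outcome, as a careful person would: the job done as asked, in the order asked, and still so for the second after the job is handed in, while the arm keeps its last pose, push and grip.
It also fails if it takes over 72 s, if anything falls off the work surface, if the arm or the gripper's body presses on something with over 40 N, if the wrist force passes 120 N, or if a joint passes its speed limit or range.

## Working session

There is one attempt and no reset: what is moved stays moved. The work goes in short steps, Python scripts to look and compute and a tool call to move; the robot and the scene stay as the last step left them, time stands still between calls to the robot, and variables do not carry over. Pictures are saved under pics/ and viewed, at most 10 in all, crops included, and the job is handed in when it is done.

```bash
mkdir -p pics; python3 - <<'E'
from workcell import manip
import cv2
for n in ("top","side"):
    im=manip.get_image(n); cv2.imwrite(f"pics/{n}0.png",im[:,:,::-1])
    print(n,manip.camera_params(n))
s=manip.read_state();print(s)
E
```

```text
top {'camera_matrix': array([[470.28635946,   0.        , 318.53231584],
       [  0.        , 470.28635946, 237.32785463],
       [  0.        ,   0.        ,   1.        ]]), 'origin': array([ 0.43551908, -0.0157105 ,  1.16804144]), 'rotation': array([-176.03399138,    0.31686614,  -89.65938235])}
side {'camera_matrix': array([[510.15260002,   0.        , 322.67590399],
       [  0.        , 510.15260002, 236.44937717],
       [  0.        ,   0.        ,   1.        ]]), 'origin': array([0.23040159, 0.99718985, 0.5576061 ]), 'rotation': array([-115.06319611,   -0.54760345, -164.74110364])}
{'clock': 0.1, 'joints': array([-8.61196863e+01,  9.11055941e+00,  9.15651465e+01, -8.74713493e-04,
        7.94255191e+01, -1.20392568e+01]), 'joint_velocities': array([-0.12485693, -0.19107243, -0.0518962 , -0.02204524, -0.03032236,
        0.0089982 ]), 'joint_torque': array([-3.46212819e-04, -3.86502850e+01, -3.22960353e+01,  7.02835433e-02,
        3.38542694e-02, -5.60184969e-05]), 'position': array([ 0.15763873, -0.55239442,  0.23240083]), 'orientation': array([-1.79900822e+02, -2.02730193e-02,  1.59197142e+01]), 'force': array([-0.18206875, -0.00267678, -0.1516561 ]), 'wrist_torque': array([ 0.01772889,  0.03458329, -0.0259151 ]), 'grip_force': 0.0, 'opening': 0.09184853559299797}
```

View pics/top0.png

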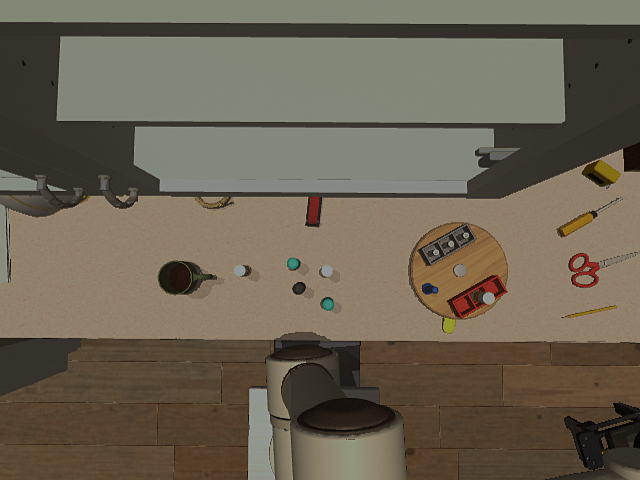

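View pics/side0.png

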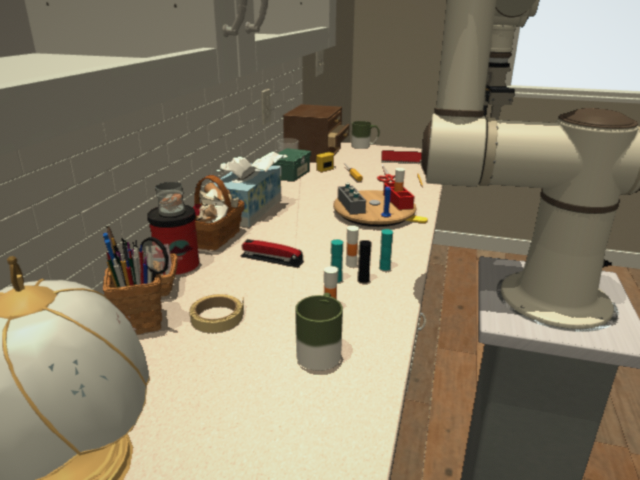

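Top view: the white tops at (242,270) and (326,271) are the likely loose glue sticks. Look-alikes are turquoise at (293,264) and (328,303), black at (299,288), and the fixed white stick in the red tray at (488,297). In the side view the two white sticks with orange bands are at (330,285) and (352,247). The post is at (430,289) and the pointer at (449,326).

```bash
cat > h.py <<'E'
import cv2,numpy as np
from scipy.spatial.transform import Rotation as R
from workcell import manip
def ray(n,px):
    c=manip.camera_params(n);d=np.linalg.inv(c["camera_matrix"])@[px[0],px[1],1]
    return np.array(c["origin"]),R.from_euler('xyz',c["rotation"],degrees=True).as_matrix()@d
def onz(n,px,z):
    o,d=ray(n,px);return (o+d*(z-o[2])/d[2])
def proj(n,p):
    c=manip.camera_params(n);q=R.from_euler('xyz',c["rotation"],degrees=True).as_matrix().T@(np.array(p)-c["origin"])
    q=c["camera_matrix"]@q;return q[:2]/q[2]
def tool(target,s=None):
    s=s or manip.read_state()
    return R.from_euler('xyz',s["orientation"],degrees=True).as_matrix().T@(np.array(target)-s["position"])
def blobs(mask,amin=15):
    n,l,st,c=cv2.connectedComponentsWithStats(mask.astype(np.uint8))
    return [(c[i].round(1),st[i]) for i in range(1,n) if st[i][4]>=amin]
E
python3 - <<'E'
from h import *
im=cv2.imread("pics/top0.png");hsv=cv2.cvtColor(im,cv2.COLOR_BGR2HSV)
H,S,V=[hsv[:,:,i].astype(int) for i in range(3)]
roi=np.zeros(H.shape,bool);roi[215:335,215:515]=1
ms={"white":(S<25)&(V>125),"blue":(H>100)&(H<130)&(S>120),"red":((H<6)|(H>174))&(S>150),"yellow":(H>24)&(H<35)&(S>180),"grey":(S<40)&(V<125)&(V>40)}
Z={"white":.092,"blue":.11,"red":.068,"yellow":.01,"grey":.036}
for k,m in ms.items():
    for c,st in blobs(m&roi): print(k,c,st,onz("top",c,Z[k]).round(4))
m=((H>8)&(H<20)&(S>70)&(V>120)&roi)
a=cv2.resize(im[225:325,225:345],None,fx=4,fy=4,interpolation=cv2.INTER_CUBIC)
b=cv2.resize(im[210:335,400:515],None,fx=4,fy=4,interpolation=cv2.INTER_CUBIC)[:500]
s=cv2.imread("pics/side0.png");c=cv2.resize(s[215:315,300:400],None,fx=3,fy=3)
w=np.zeros((500,800,3),np.uint8);w[:240,:320]=cv2.resize(a,(320,240)) if 0 else cv2.resize(a,(320,240));w[:,330:330+b.shape[1]]=b[:,:470];w[250:500,:250]=cv2.resize(c,(250,250))
cv2.imwrite("pics/crop1.png",w)
E
```

```text
white [239.5 269.9] [235 265  10  11  89] [0.4345 0.1708 0.092 ]
white [326.6 270.4] [322 266  10  10  86] [ 0.4345 -0.0282  0.092 ]
white [487.9 297.8] [483 293  11  10  90] [ 0.3747 -0.3944  0.092 ]
blue [429.8 288.3] [422 283  16  11  71] [ 0.396  -0.2588  0.11  ]
red [312.3 218.8] [308 215  10   9  82] [0.5553 0.0057 0.068 ]
red [476.  295.6] [448 275  59  43 740] [ 0.3782 -0.3754  0.068 ]
yellow [450.1 325.3] [443 318  13  15 102] [ 0.303  -0.3302  0.01  ]
grey [448.2 241.5] [421 224  55  37 349] [ 0.5056 -0.3213  0.036 ]
grey [439.7 258.7] [430 253  20  12  35] [ 0.4641 -0.3003  0.036 ]
```

View pics/crop1.png

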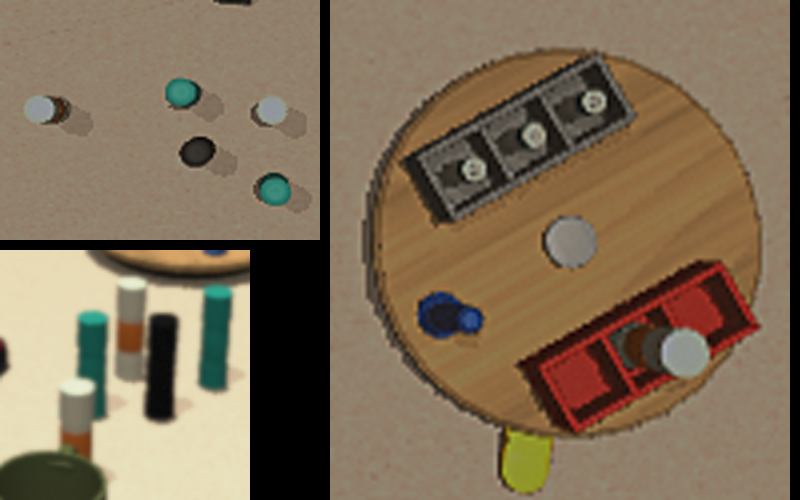

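The crop confirms the choice: the white-capped sticks at (239.5,270) and (326.6,270) have orange bands, while the neighbours are turquoise or black. The hub cap is at about (460,270), and the red tray's empty wells are either side of the white stick.

```bash
python3 - <<'E'
from h import *
im=cv2.imread("pics/top0.png");hsv=cv2.cvtColor(im,cv2.COLOR_BGR2HSV)
H,S,V=[hsv[:,:,i].astype(int) for i in range(3)]
def roi(m,x0,x1,y0,y1):
    r=np.zeros(H.shape,bool);r[y0:y1,x0:x1]=1;return m&r
for c,st in blobs(roi((S<60)&(V>90),450,470,260,282)): hub=onz("top",c,.036);print("hub",c,st,hub)
y=roi((H>22)&(H<36)&(S>170),435,460,312,340);ys,xs=np.nonzero(y)
P=np.array([onz("top",(a,b),.01)[:2] for a,b in zip(xs,ys)])
print("pointer",P.mean(0),P.min(0),P.max(0)); v=hub[:2]-P.mean(0);print("foot yaw",np.degrees(np.arctan2(v[1],v[0])))
for r in range(320,333,3):
    c=xs[ys==r];print(r,c.min(),c.max(),onz("top",(c.mean(),r),.01).round(4))
# wood: border fit
w=roi((H>8)&(H<22)&(S>95),400,515,215,325).astype(np.uint8)
cs,_=cv2.findContours(w,cv2.RETR_EXTERNAL,cv2.CHAIN_APPROX_NONE);c=cv2.convexHull(max(cs,key=cv2.contourArea))
Q=np.array([onz("top",p[0],.03)[:2] for p in c]);A=np.c_[2*Q,np.ones(len(Q))];s=np.linalg.lstsq(A,(Q**2).sum(1),rcond=None)[0]
print("plate",s[:2],np.sqrt(s[2]+s[:2]@s[:2]))
# red tray rim rect
r=roi(((H<6)|(H>174))&(S>150),440,515,265,325);ys,xs=np.nonzero(r)
P=np.float32([onz("top",(a,b),.068)[:2]*1000 for a,b in zip(xs,ys)]);print("red rect mm",cv2.minAreaRect(P))
g=onz("top",(487.9,297.8),.092+.035);d=g-hub;print("mid stick",g,np.hypot(*d[:2]),np.degrees(np.arctan2(d[1],d[0])))
for px in((433.5,241)and[(330+0,0)] ): pass
for cx,cy in((474,168),(534,136),(594,101)):print("batt",onz("top",(400+(cx-330)/4,210+cy/4),.085).round(4))
p=onz("top",(435,289.8),.11);d=p-hub;print("post",p,np.hypot(*d[:2]),np.degrees(np.arctan2(d[1],d[0])))
# side check of stick tops
sd=cv2.imread("pics/side0.png")
for g in((.4345,.1708,.092),(.4345,-.0282,.092)):print(proj("side",g))
for k in((293,264),(299,288),(328,303)):print(onz("top",k,.092).round(3))
E
```

```text
hub [459.9 270. ] [454 264  13  13 125] [ 0.43733676 -0.34836568  0.036     ]
pointer [ 0.30430387 -0.32697241] [ 0.28683175 -0.34233046] [ 0.32292858 -0.31285428]
foot yaw -9.135627840447713
320 444 454 [ 0.3158 -0.3277  0.01  ]
323 444 454 [ 0.3085 -0.3295  0.01  ]
326 443 454 [ 0.3013 -0.3263  0.01  ]
329 443 453 [ 0.2941 -0.325   0.01  ]
332 447 450 [ 0.2869 -0.3261  0.01  ]
plate [ 0.43587413 -0.34678862] 0.11775020044740028
red rect mm ((377.75091552734375, -378.35089111328125), (50.2371711730957, 131.21875), 29.504619598388672)
mid stick [ 0.37667393 -0.38208222  0.127     ] 0.06940305592606225 -150.93459222582703
batt [ 0.4782 -0.2797  0.085 ]
batt [ 0.4969 -0.3144  0.085 ]
batt [ 0.5173 -0.3492  0.085 ]
post [ 0.39273912 -0.27041088  0.11      ] 0.08981035662917639 119.77370558613363
[331.1784628  268.82273262]
[353.27164476 227.76859145]
[0.449 0.049 0.092]
[0.394 0.034 0.092]
[ 0.361 -0.032  0.092]
```

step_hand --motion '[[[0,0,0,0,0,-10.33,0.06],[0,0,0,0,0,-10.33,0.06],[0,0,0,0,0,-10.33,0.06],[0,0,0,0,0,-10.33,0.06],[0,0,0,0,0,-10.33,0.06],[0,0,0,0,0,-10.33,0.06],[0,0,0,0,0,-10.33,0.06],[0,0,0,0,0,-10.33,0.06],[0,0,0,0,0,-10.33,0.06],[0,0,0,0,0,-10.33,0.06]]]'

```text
refused: motion[0]: the value is too long (schema: maxItems 7). Nothing was moved.
```

I used the wrong layout. The manual says a list of rows, each a list of 7 numbers; once more.

step_hand --motion '[[0,0,0,0,0,-10.33,0.06],[0,0,0,0,0,-10.33,0.06],[0,0,0,0,0,-10.33,0.06],[0,0,0,0,0,-10.33,0.06],[0,0,0,0,0,-10.33,0.06],[0,0,0,0,0,-10.33,0.06],[0,0,0,0,0,-10.33,0.06],[0,0,0,0,0,-10.33,0.06],[0,0,0,0,0,-10.33,0.06],[0,0,0,0,0,-10.33,0.06]]'

```text
clock: 1.35
position: [0.1577, -0.5526, 0.2327]
orientation: [180.0, -0.1, 119.6]
force: [-0.4, 0.0, 0.9]
opening: 0.0602
grip_force: 0.0
```

```bash
python3 - <<'E'
from h import *
print(tool((.4345,-.0282,.16)))
E
```

```text
[0.31950852 0.49947486 0.07327406]
```

step_hand --motion '[[0.03,0.047,0,0,0,0,0.06],[0.032,0.05,0,0,0,0,0.06],[0.032,0.05,0,0,0,0,0.06],[0.032,0.05,0,0,0,0,0.06],[0.032,0.05,0,0,0,0,0.06],[0.032,0.05,0.01,0,0,0,0.06],[0.032,0.05,0.01,0,0,0,0.06],[0.032,0.05,0.01,0,0,0,0.06],[0.032,0.05,0.01,0,0,0,0.06],[0.03,0.04,0.01,0,0,0,0.06]]'

```text
clock: 2.6
position: [0.4289, -0.0373, 0.1828]
orientation: [180.0, 0.0, 119.3]
force: [-0.6, 0.3, 0.5]
opening: 0.06
grip_force: 0.0
```

```bash
python3 - <<'E'
from h import *
print(tool((.4345,-.0282,.06)))
E
```

```text
[0.00520018 0.00928357 0.1228384 ]
```

step_hand --motion '[[0.005,0.0095,0,0,0,0,0.06],[0,0,0,0,0,0,0.06],[0,0,0,0,0,0,0.06]]'

```text
clock: 2.98
position: [0.4342, -0.0317, 0.1836]
orientation: [-180.0, 0.0, 119.1]
force: [0.4, -0.9, -0.6]
opening: 0.06
grip_force: 0.0
```

```bash
python3 - <<'E'
from h import *
print(tool((.4345,-.0282,.06)))
E
```

```text
[0.00300936 0.00199654 0.12358347]
```

step_hand --motion '[[0.003,0.002,0.02,0,0,0,0.06],[0,0,0.025,0,0,0,0.06],[0,0,0.025,0,0,0,0.06],[0,0,0.025,0,0,0,0.06],[0,0,0.02,0,0,0,0.06],[0,0,0.0085,0,0,0,0.06],[0,0,0,0,0,0,0.06],[0,0,0,0,0,0,0.06]]'

```text
clock: 3.98
position: [0.4353, -0.0274, 0.0608]
orientation: [179.9, 0.1, 119.2]
force: [-1.2, -0.8, -0.2]
opening: 0.0599
grip_force: 0.0
```

```bash
python3 - <<'E'
from h import *
print(tool((.4345,-.0282,.06)))
E
```

```text
[-0.00027035 -0.00110271  0.00075775]
```

step_hand --motion '[[0,0,0,0,0,0,0.03],[0,0,0,0,0,0,0.02],[0,0,0,0,0,0,0.02],[0,0,0,0,0,0,0.02],[0,0,0,0,0,0,0.02]]'

```text
clock: 4.6
position: [0.4346, -0.0268, 0.0599]
orientation: [180.0, -0.0, 119.2]
force: [0.0, -0.7, 1.1]
opening: 0.0271
grip_force: 30.0
```

step_hand --motion '[[0,0,-0.02,0,0,0,0.02],[0,0,-0.04,0,0,0,0.02],[0,0,-0.04,0,0,0,0.02],[0,0,-0.02,0,0,0,0.02],[0,0,0,0,0,0,0.02],[0,0,0,0,0,0,0.02]]'

```text
clock: 5.35
position: [0.4339, -0.0266, 0.1785]
orientation: [-179.9, -0.1, 119.2]
force: [0.1, 0.9, -1.4]
opening: 0.0267
grip_force: 30.0
```

```bash
python3 - <<'E'
from h import *
im=manip.get_image("side");cv2.imwrite("pics/s1.png",cv2.resize(im[100:300,250:450,::-1],None,fx=3,fy=3))
a=np.radians(209.25);u=np.array([np.cos(a),np.sin(a)]);t=np.array([-u[1],u[0]])
ax=np.array([.4365,-.3475])
for s in(1,-1):
    w=ax+.07*u+s*.04*t;print(w,tool((*w,.20)))
E
```

```text
[ 0.39497013 -0.41660333] [-0.32151698 -0.22421869 -0.02198628]
[ 0.35588043 -0.34680365] [-0.24151716 -0.2242653  -0.0218224 ]
```

View pics/s1.png

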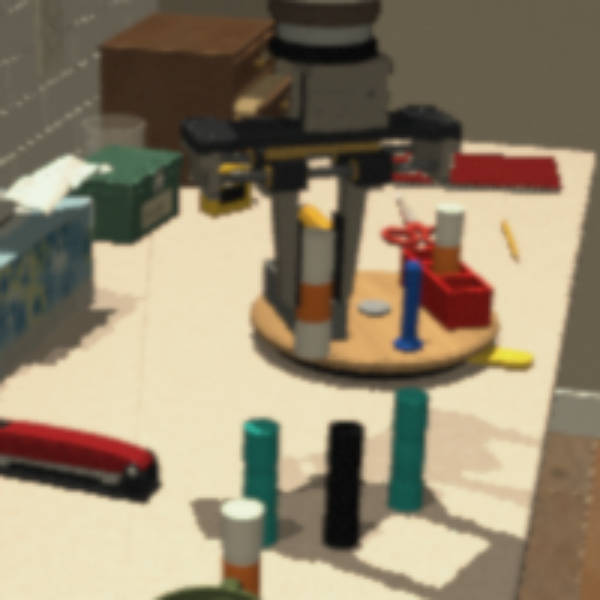

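The side crop shows the white/orange stick held between the fingers at crop (315,285). It is free of the table, with its bottom at full-image (354,219) and top at (356,171).

```bash
python3 - <<'E'
from h import *
p=manip.read_state()["position"]
for z in(-.06,.032):print(proj("side",p+[0,0,z]),proj("side",p+[.005,-.003,z]))
im=cv2.imread("pics/s1.png");hsv=cv2.cvtColor(im,cv2.COLOR_BGR2HSV)
m=(hsv[:,:,0]<15)&(hsv[:,:,1]>150)&(hsv[:,:,2]>100);m[:, :290]=0;m[:,345:]=0;m[:270]=0;m[330:]=0
for c,st in blobs(m):print(c/3+[250,100],st)
E
```

```text
[353.89336066 217.27733462] [351.97284465 216.52301224]
[355.42028158 177.60827485] [353.42607338 176.9647447 ]
[355.06666667 201.1       ] [300 284  30  38 933]
```

step_hand --motion '[[0,0,-0.03,0,0,0,0.02],[-0.04,-0.028,0,0,0,0,0.02],[-0.04,-0.028,0,0,0,0,0.02],[-0.04,-0.028,0,0,0,0,0.02],[-0.04,-0.028,0,0,0,0,0.02],[-0.04,-0.028,0,0,0,0,0.02],[-0.04,-0.028,0,0,0,0,0.02],[-0.04,-0.028,0,0,0,0,0.02],[-0.041,-0.028,0,0,0,0,0.02],[0,0,0,0,0,0,0.02]]'

```text
clock: 6.65
position: [0.3944, -0.4184, 0.2077]
orientation: [-180.0, -0.2, 119.0]
force: [-0.1, 0.7, -0.3]
opening: 0.0269
grip_force: 30.0
```

step_hand --motion '[[0,0,0,0,0,0,0.02],[0,0,0,0,0,0,0.02]]'

```text
clock: 6.9
position: [0.396, -0.4149, 0.2093]
orientation: [180.0, -0.1, 119.3]
force: [0.5, 0.1, -0.7]
opening: 0.027
grip_force: 30.0
```

```bash
python3 - <<'E'
from h import *
print(tool((.395,-.4166,.098)))
im=manip.get_image("top");cv2.imwrite("pics/t2.png",cv2.resize(im[210:335,400:530,::-1],None,fx=4,fy=4,interpolation=cv2.INTER_CUBIC))
im=manip.get_image("side");cv2.imwrite("pics/s2f.png",im[:,:,::-1])
E
```

```text
[-0.00113419 -0.00173587  0.1112706 ]
```

step_hand --motion '[[-0.001,-0.0015,0.02,0,0,0,0.02],[0,0,0.02,0,0,0,0.02],[0,0,0.02,0,0,0,0.02],[0,0,0.013,0,0,0,0.02],[0,0,0,0,0,0,0.02],[0,0,0,0,0,0,0.02]]'

```text
clock: 7.75
position: [0.3954, -0.4183, 0.1377]
orientation: [180.0, 0.1, 119.2]
force: [-0.1, 0.1, -0.6]
opening: 0.0266
grip_force: 30.0
```

```bash
python3 - <<'E'
from h import *
print(tool((.395,-.4166,.097)))
im=manip.get_image("side")[150:230,330:430,::-1]
i2=manip.get_image("top")[250:335,430:530,::-1]
w=np.vstack([cv2.resize(im,(500,300),interpolation=2)[:, :],cv2.resize(i2,(500,300),interpolation=2)])
w=np.zeros((400,800,3),np.uint8);w[:320,:400]=cv2.resize(im,(400,320),interpolation=2);w[:340,400:]=cv2.resize(i2,(400,340),interpolation=2)
cv2.imwrite("pics/c3.png",w)
E
```

```text
[0.00173238 0.00051244 0.04074161]
```

View pics/c3.png

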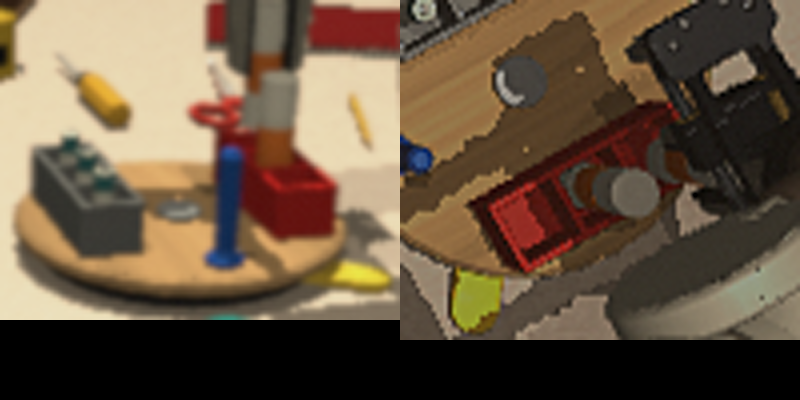

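The side crop shows the held stick over the far well behind the middle stick. In the top crop its bottom is near (665,150), in line with the row.

step_hand --motion '[[0.001,0,0.008,0,0,0,0.02],[0,0,0.008,0,0,0,0.02],[0,0,0.008,0,0,0,0.02],[0,0,0.008,0,0,0,0.02],[0,0,0.004,0,0,0,0.02],[0,0,0,0,0,0,0.02],[0,0,0,0,0,0,0.02]]'

```text
clock: 8.72
position: [0.3946, -0.4173, 0.1011]
orientation: [180.0, 0.0, 119.2]
force: [-0.7, -0.4, -1.3]
opening: 0.0274
grip_force: 30.0
```

step_hand --motion '[[0,0,0.002,0,0,0,0.02],[0,0,0.002,0,0,0,0.02],[0,0,0,0,0,0,0.02],[0,0,0,0,0,0,0.03],[0,0,0,0,0,0,0.04],[0,0,0,0,0,0,0.05],[0,0,0,0,0,0,0.05]]'

```text
clock: 9.6
position: [0.3945, -0.4171, 0.0968]
orientation: [180.0, 0.0, 119.2]
force: [-1.1, 0.0, -0.1]
opening: 0.0501
grip_force: 0.0
```

step_hand --motion '[[0,0,-0.02,0,0,0,0.05],[0,0,-0.03,0,0,0,0.05],[0,0,-0.03,0,0,0,0.06],[0,0,-0.03,0,0,0,0.06],[0,0,0,0,0,0,0.06]]'

```text
clock: 10.22
position: [0.3954, -0.4186, 0.2096]
orientation: [180.0, 0.3, 119.2]
force: [-0.4, -0.5, -0.4]
opening: 0.0601
grip_force: 0.0
```

```bash
python3 - <<'E'
from h import *
print(tool((.4345,.1708,.20)))
E
```

```text
[0.49532548 0.32183337 0.00678129]
```

step_hand --motion '[[0.041,0.0268,0,0,0,0,0.06],[0.0413,0.0268,0,0,0,0,0.06],[0.0413,0.0268,0,0,0,0,0.06],[0.0413,0.0268,0,0,0,0,0.06],[0.0413,0.0268,0,0,0,0,0.06],[0.0413,0.0268,0,0,0,0,0.06],[0.0413,0.0268,0,0,0,0,0.06],[0.0413,0.0268,0,0,0,0,0.06],[0.0413,0.0268,0,0,0,0,0.06],[0.0413,0.0268,0,0,0,0,0.06]]'

```text
clock: 11.48
position: [0.426, 0.0756, 0.2053]
orientation: [-179.9, -0.1, 119.2]
force: [0.7, -0.4, 0.1]
opening: 0.0604
grip_force: 0.0
```

step_hand --motion '[[0.0413,0.0268,0,0,0,0,0.06],[0.041,0.027,0,0,0,0,0.06],[0,0,0,0,0,0,0.06],[0,0,0,0,0,0,0.06]]'

```text
clock: 11.98
position: [0.433, 0.1717, 0.2056]
orientation: [-179.9, -0.0, 119.2]
force: [0.4, -0.9, 0.2]
opening: 0.0599
grip_force: 0.0
```

```bash
python3 - <<'E'
from h import *
print(tool((.4345,.1708,.06)))
im=manip.get_image("top")[210:335,400:530,::-1];cv2.imwrite("pics/t4.png",cv2.resize(im,None,fx=4,fy=4,interpolation=2))
cv2.imwrite("pics/t4f.png",manip.get_image("top")[:,:,::-1])
E
```

```text
[-0.00155071  0.00114642  0.14555863]
```

View pics/t4.png

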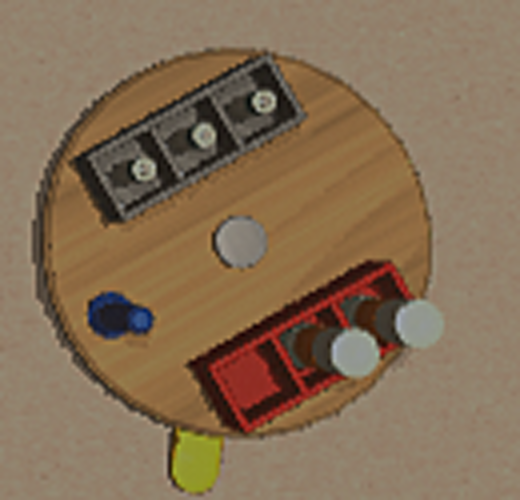

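The first stick stands in the far well, its top at crop (418,324) and the middle stick's at (355,354). The near well is empty and the plate has not moved.

step_hand --motion '[[-0.0015,0.001,0.03,0,0,0,0.06],[0,0,0.035,0,0,0,0.06],[0,0,0.035,0,0,0,0.06],[0,0,0.03,0,0,0,0.06],[0,0,0.0155,0,0,0,0.06],[0,0,0,0,0,0,0.06],[0,0,0,0,0,0,0.06]]'

```text
clock: 12.95
position: [0.4365, 0.1711, 0.0625]
orientation: [179.9, 0.0, 119.2]
force: [0.3, 0.3, -0.3]
opening: 0.06
grip_force: 0.0
```

step_hand --motion '[[0,0,0,0,0,0,0.03],[0,0,0,0,0,0,0.02],[0,0,0,0,0,0,0.02],[0,0,0,0,0,0,0.02],[0,0,0,0,0,0,0.02]]'

```text
clock: 13.58
position: [0.4354, 0.1713, 0.0615]
orientation: [180.0, 0.0, 119.2]
force: [-0.4, -0.2, 2.7]
opening: 0.0268
grip_force: 30.0
```

step_hand --motion '[[0,0,-0.02,0,0,0,0.02],[0,0,-0.04,0,0,0,0.02],[0,0,-0.04,0,0,0,0.02],[0,0,-0.05,0,0,0,0.02],[0,0,0,0,0,0,0.02],[0,0,0,0,0,0,0.02]]'

```text
clock: 14.32
position: [0.4348, 0.1711, 0.2105]
orientation: [-179.9, -0.0, 119.2]
force: [0.0, 0.0, 0.1]
opening: 0.0272
grip_force: 30.0
```

```bash
python3 - <<'E'
from h import *
im=cv2.imread("pics/t4.png");hsv=cv2.cvtColor(im,cv2.COLOR_BGR2HSV)
m=(hsv[:,:,1]<30)&(hsv[:,:,2]>125);m[:290]=0;m[:, :300]=0
for c,st in blobs(m,200):print(onz("top",c/4+[399.6,209.6],.127),st)
print(tool((.3559,-.3468,.21)))
E
```

```text
[ 0.39310657 -0.41796444  0.127     ] [ 396  301   47   45 1594]
[ 0.37683958 -0.38241392  0.127     ] [ 332  329   45   46 1608]
[-0.41351243 -0.32171568  0.00065302]
```

step_hand --motion '[[-0.0376,-0.0292,0,0,0,0,0.02],[-0.0376,-0.0292,0,0,0,0,0.02],[-0.0376,-0.0292,0,0,0,0,0.02],[-0.0376,-0.0292,0,0,0,0,0.02],[-0.0376,-0.0292,0,0,0,0,0.02],[-0.0376,-0.0292,0,0,0,0,0.02],[-0.0376,-0.0292,0,0,0,0,0.02],[-0.0376,-0.0292,0,0,0,0,0.02],[-0.0376,-0.0292,0,0,0,0,0.02],[-0.0376,-0.0292,0,0,0,0,0.02]]'

```text
clock: 15.58
position: [0.3628, -0.3, 0.209]
orientation: [-180.0, -0.2, 119.2]
force: [0.1, 0.2, -0.9]
opening: 0.027
grip_force: 30.0
```

step_hand --motion '[[-0.0375,-0.0295,0,0,0,0,0.02],[0,0,0,0,0,0,0.02],[0,0,0,0,0,0,0.02],[0,0,0.03,0,0,0,0.02],[0,0,0.03,0,0,0,0.02],[0,0,0.01,0,0,0,0.02],[0,0,0,0,0,0,0.02],[0,0,0,0,0,0,0.02]]'

```text
clock: 16.58
position: [0.3572, -0.347, 0.1426]
orientation: [180.0, 0.1, 119.2]
force: [0.7, 0.4, 0.1]
opening: 0.0274
grip_force: 30.0
```

```bash
python3 - <<'E'
from h import *
print(tool((.356,-.347,.101)))
im=manip.get_image("side")[150:230,330:430,::-1]
i2=manip.get_image("top")[250:335,420:520,::-1]
w=np.zeros((340,800,3),np.uint8);w[:320,:400]=cv2.resize(im,(400,320),interpolation=2);w[:340,400:]=cv2.resize(i2,(400,340),interpolation=2)
cv2.imwrite("pics/c5.png",w)
E
```

```text
[ 0.00070761 -0.00100898  0.0415869 ]
```

View pics/c5.png

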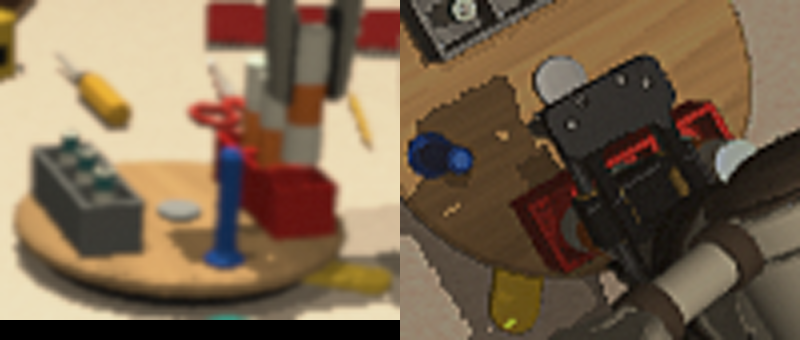

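The crops show the second stick just above the near well, at side crop (295,165), in line with the row and clear of its neighbour.

step_hand --motion '[[0.0007,-0.001,0.008,0,0,0,0.02],[0,0,0.008,0,0,0,0.02],[0,0,0.008,0,0,0,0.02],[0,0,0.008,0,0,0,0.02],[0,0,0.006,0,0,0,0.02],[0,0,0,0,0,0,0.02],[0,0,0,0,0,0,0.02]]'

```text
clock: 17.55
position: [0.3553, -0.3464, 0.1033]
orientation: [180.0, -0.0, 119.2]
force: [0.9, -0.7, 0.0]
opening: 0.0273
grip_force: 30.0
```

step_hand --motion '[[0,0,0.0025,0,0,0,0.02],[0,0,0.0025,0,0,0,0.02],[0,0,0,0,0,0,0.02],[0,0,0,0,0,0,0.03],[0,0,0,0,0,0,0.04],[0,0,0,0,0,0,0.05],[0,0,0,0,0,0,0.05]]'

```text
clock: 18.42
position: [0.3554, -0.3465, 0.0983]
orientation: [180.0, 0.0, 119.2]
force: [-1.1, 0.8, 0.9]
opening: 0.0499
grip_force: 0.0
```

step_hand --motion '[[0,0,-0.02,0,0,0,0.05],[0,0,-0.03,0,0,0,0.05],[0,0,-0.03,0,0,0,0.06],[0,0,-0.03,0,0,0,0.06],[0,0,0,0,0,0,0.06]]'

```text
clock: 19.05
position: [0.3563, -0.3479, 0.2108]
orientation: [180.0, 0.3, 119.2]
force: [0.6, -0.1, -0.2]
opening: 0.0597
grip_force: 0.0
```

```bash
python3 - <<'E'
from h import *
im=cv2.imread("pics/t4f.png");hsv=cv2.cvtColor(im,cv2.COLOR_BGR2HSV)
H,S,V=[hsv[:,:,i].astype(int) for i in range(3)]
m=(H>100)&(H<130)&(S>100);m[:, :410]=0;m[:,450:]=0;m[:270]=0;m[305:]=0
ys,xs=np.nonzero(m);print("post px",xs.min(),xs.max(),ys.min(),ys.max())
top=m&(V>110)
for c,st in blobs(top,5):print(c,st,onz("top",c,.11))
# pointer outline: side edges, subpixel by weighting
w=((H>20)&(H<38)&(S>150));w[:, :435]=0;w[:,462:]=0;w[:316]=0;w[340:]=0
ys,xs=np.nonzero(w);k=(ys<330)&(ys>318)
P=np.array([onz("top",(a,b),.01)[:2] for a,b in zip(xs,ys)])
print("ptr mean",P[k].mean(0),"rect",cv2.minAreaRect(np.float32(P*1000)))
ax=np.array([.4365,-.3475]);v=P[k].mean(0)-ax;print(np.degrees(np.arctan2(v[1],v[0]))%360)
a=np.radians(119.4);p=ax+.09*np.array([np.cos(a),np.sin(a)]);print(p,tool((*p,.2)))
E
```

```text
post px 422 437 283 293
[434.7 289.5] [433 288   4   4  14] [ 0.39340199 -0.26974875  0.11      ]
ptr mean [ 0.30607499 -0.32710408] rect ((303.9842224121094, -326.6769104003906), (27.64788818359375, 35.84390640258789), 82.03141784667969)
171.11204531923013
[ 0.39231866 -0.26909076] [0.05126616 0.06995036 0.01055269]
```

step_hand --motion '[[0.017,0.0235,0,0,0,0,0.05],[0.017,0.0235,0,0,0,0,0.05],[0.017,0.023,0,0,0,0,0.05],[0,0,0,0,0,0,0.05],[0,0,0,0,0,0,0.05]]'

```text
clock: 19.68
position: [0.3911, -0.2681, 0.2075]
orientation: [-180.0, -0.1, 119.2]
force: [-0.8, -0.1, 0.2]
opening: 0.0504
grip_force: 0.0
```

```bash
python3 - <<'E'
from h import *
print(tool((.3928,-.2694,.085)))
cv2.imwrite("pics/s6.png",cv2.resize(manip.get_image("side")[130:230,320:440,::-1],None,fx=5,fy=5,interpolation=2))
E
```

```text
[-0.00212669  0.00091129  0.12247631]
```

View pics/s6.png

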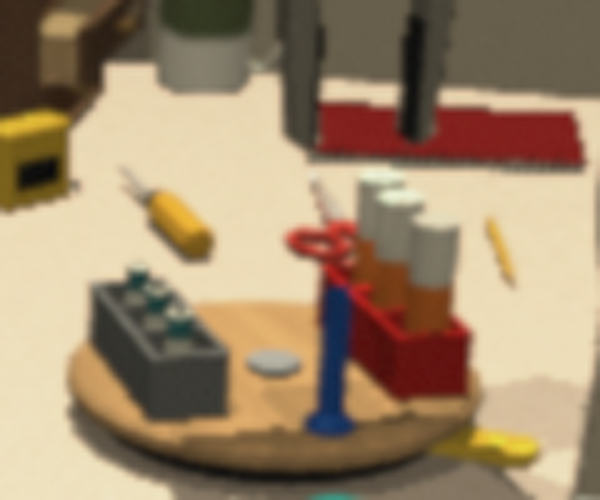

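Three sticks now stand upright in the red tray, with tops at crop (380,180), (400,200) and (435,228). The post is at (335,350) with the open fingers above it.

step_hand --motion '[[-0.002,0.001,0.025,0,0,0,0.05],[0,0,0.03,0,0,0,0.05],[0,0,0.03,0,0,0,0.05],[0,0,0.025,0,0,0,0.05],[0,0,0.0125,0,0,0,0.05],[0,0,0,0,0,0,0.05],[0,0,0,0,0,0,0.05]]'

```text
clock: 20.6
position: [0.3939, -0.2699, 0.0868]
orientation: [180.0, 0.1, 119.2]
force: [0.5, 0.1, -0.0]
opening: 0.0496
grip_force: 0.0
```

step_hand --motion '[[0,0,0,0,0,0,0.035],[0,0,0,0,0,0,0.025],[0,0,0,0,0,0,0.018],[0,0,0,0,0,0,0.01],[0,0,0,0,0,0,0.01],[0,0,0,0,0,0,0.01]]'

```text
clock: 21.35
position: [0.3935, -0.2691, 0.086]
orientation: [180.0, 0.0, 119.2]
force: [0.2, 2.4, 1.4]
opening: 0.0157
grip_force: 30.0
```

```bash
python3 - <<'E'
from h import *
s=manip.read_state();p=s["position"];ax=np.array([.4365,-.3475]);d=p[:2]-ax
print(p,np.hypot(*d),np.degrees(np.arctan2(d[1],d[0])),s["wrist_torque"])
E
```

```text
[ 0.39352789 -0.26905993  0.08598332] 0.08943962117735035 118.71541023841674 [ 0.13959014 -0.10892817  0.03559495]
```

step_hand --motion '[[0,0.0015,0,0,0,1,0.01],[-0.00005,0.0031,0,0,0,2,0.01],[-0.00005,0.0031,0,0,0,2,0.01],[-0.00005,0.0031,0,0,0,2,0.01],[-0.00005,0.0031,0,0,0,2,0.01],[-0.00005,0.0031,0,0,0,2,0.01],[-0.00005,0.0031,0,0,0,2,0.01],[-0.00005,0.0031,0,0,0,2,0.01],[-0.00005,0.0031,0,0,0,2,0.01],[-0.00005,0.0031,0,0,0,2,0.01]]'

```text
clock: 22.6
position: [0.4211, -0.2585, 0.086]
orientation: [180.0, -0.1, 100.1]
force: [-0.9, 3.4, 5.2]
opening: 0.0153
grip_force: 30.0
```

```bash
python3 -c '
from h import *
s=manip.read_state();d=s["position"][:2]-[.4365,-.3475];print(np.hypot(*d),np.degrees(np.arctan2(d[1],d[0])))'
```

```text
0.09033881696522703 99.79898064472951
```

step_hand --motion '[[-0.00005,0.0031,0,0,0,2,0.01],[-0.00005,0.0031,0,0,0,2,0.01],[-0.00005,0.0031,0,0,0,2,0.01],[-0.00005,0.0031,0,0,0,2,0.01],[-0.00005,0.0031,0,0,0,2,0.01],[-0.00005,0.0031,0,0,0,2,0.01],[-0.00005,0.0031,0,0,0,2,0.01],[-0.00005,0.0031,0,0,0,2,0.01],[0,0.0015,0,0,0,1,0.01],[0,0,0,0,0,0,0.01]]'

```text
clock: 23.85
position: [0.4479, -0.2569, 0.086]
orientation: [180.0, -0.1, 83.2]
force: [2.6, 6.9, 4.6]
opening: 0.0149
grip_force: 30.0
```

step_hand --motion '[[0,0,0,0,0,0,0.01],[0,0,0,0,0,0,0.01]]'

```text
clock: 24.1
position: [0.4479, -0.2569, 0.086]
orientation: [179.9, -0.1, 83.2]
force: [2.8, 6.5, 5.7]
opening: 0.0151
grip_force: 30.0
```

```bash
python3 - <<'E'
from h import *
s=manip.read_state();d=s["position"][:2]-[.4365,-.3475];print(np.hypot(*d),np.degrees(np.arctan2(d[1],d[0])))
im=manip.get_image("top")[:,:,::-1];cv2.imwrite("pics/t7f.png",im)
w=np.zeros((500,800,3),np.uint8);w[:500,:480]=cv2.resize(im[215:340,400:520],(480,500),interpolation=2)
w[:267,480:]=cv2.resize(manip.get_image("side")[130:230,320:440,::-1],(320,267),interpolation=2);cv2.imwrite("pics/c7.png",w)
E
```

```text
0.09129087192474834 82.82242709552979
```

View pics/c7.png

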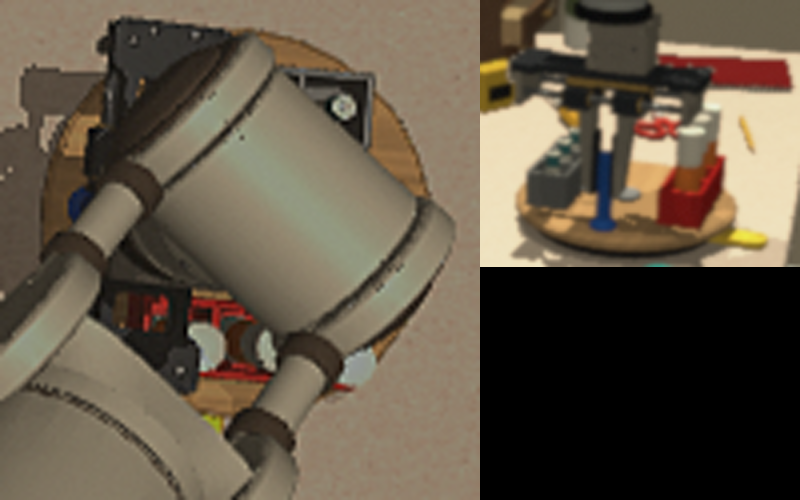

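The crops show the tray almost facing front, with the pointer tip at crop (212,424), the post still gripped and all sticks upright. A couple of degrees remain, which I'll measure from the red front edge.

```bash
python3 - <<'E'
from h import *
def edge(f,ref,n):
    hsv=cv2.cvtColor(cv2.imread(f),cv2.COLOR_BGR2HSV);H,S,V=[hsv[:,:,i].astype(int) for i in range(3)]
    m=((H<7)|(H>173))&(S>140)&(V>60);m[:, :440]=0;m[:,515:]=0;m[:265]=0;m[330:]=0
    ys,xs=np.nonzero(m);P=np.array([onz("top",(a,b),.068)[:2] for a,b in zip(xs,ys)])
    a=np.radians(ref);u=np.array([np.cos(a),np.sin(a)]);t=np.array([-u[1],u[0]])
    s=np.round(P@t/.0023);q=P@u
    E=np.array([P[np.where(s==k)[0][np.argmax(q[s==k])]] for k in np.unique(s)])
    x,y=E@t,E@u;k=np.ones(len(x),bool)
    k=y>np.median(y)-.004
    for _ in range(5):
        c=np.polyfit(x[k],y[k],1);r=y-np.polyval(c,x);k=np.abs(r)<.003
    print(n,"tray angle",ref-np.degrees(np.arctan(c[0])),k.sum(),len(x),"dist from axis",np.polyval(c,0)-0)
edge("pics/top0.png",209.4,"t0");edge("pics/t4f.png",209.4,"t4")
edge("pics/t7f.png",173,"t7")
E
```

```text
t0 tray angle 209.52185660049102 44 56 dist from axis -0.11833806284287
t4 tray angle 209.695624673975 34 56 dist from axis -0.116866276135307
t7 tray angle 174.47685282367956 23 30 dist from axis -0.37830182500484977
```

step_hand --motion '[[-0.00003,0.0021,0,0,0,1.35,0.01],[-0.00003,0.0021,0,0,0,1.35,0.01],[0,0,0,0,0,0,0.01],[0,0,0,0,0,0,0.01],[0,0,0,0,0,0,0.01]]'

```text
clock: 24.82
position: [0.4522, -0.2574, 0.086]
orientation: [179.9, -0.2, 80.5]
force: [3.6, 6.5, 4.0]
opening: 0.0151
grip_force: 30.0
```

```bash
python3 - <<'E'
from h import *
im=manip.get_image("top")[:,:,::-1];cv2.imwrite("pics/t8f.png",im)
hsv=cv2.cvtColor(im,cv2.COLOR_BGR2HSV);H,S,V=[hsv[:,:,i].astype(int) for i in range(3)]
y=(H>20)&(H<38)&(S>150);y[:, :435]=0;y[:,465:]=0;y[:312]=0;y[342:]=0
for r in range(314,336,2):
    c=np.nonzero(y[r])[0]
    if len(c):print(r,c.min(),c.max())
w=np.zeros((500,800,3),np.uint8);w[:500,:480]=cv2.resize(im[215:340,400:520],(480,500),interpolation=2)
w[:267,480:]=cv2.resize(manip.get_image("side")[130:230,320:440,::-1],(320,267),interpolation=2);cv2.imwrite("pics/c8.png",w)
m=((H<7)|(H>173))&(S>140)&(V>60);m[:, :440]=0;m[:,515:]=0;m[:265]=0;m[330:]=0
P=[];
for c in range(445,500):
    r=np.nonzero(m[:,c])[0]
    if len(r):P.append(onz("top",(c,r.max()),.068)[:2])
P=np.array(P);k=P[:,0]<np.median(P[:,0])+.006
for _ in range(5):
    f=np.polyfit(P[k,1],P[k,0],1);k=np.abs(P[:,0]-np.polyval(f,P[:,1]))<.003
print("tray",180-np.degrees(np.arctan(f[0])),180+np.degrees(np.arctan(f[0])),k.sum(),len(P))
E
```

```text
tray 171.84079240713103 188.15920759286897 25 27
```

View pics/c8.png

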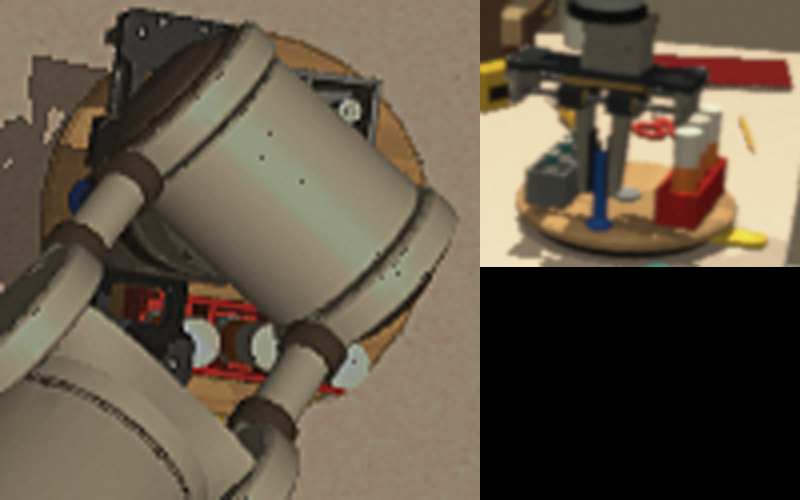

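The tray front edge now reads 171.8° in the image and 170.8° from the tool's turn. The pointer is at about 171°, so the tray is square to it. The three sticks are upright and the post is gripped (30 N, opening 15 mm).

```bash
python3 -c "
from workcell import manip
print(manip.sign_off())"
```

```text
the job is handed in; nothing more can be done
None
```

I handed the job in at about 25 s: both glue sticks stand in the end wells, the red tray faces the pointer to within about 1° by my measurements, and the gripper is still holding the blue post.

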